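# Set the can-lane divider to the green clip

## Robot

A 6-joint arm with a two-finger parallel gripper is mounted at the origin on the work surface. World frame = base frame: x ahead of the robot, y to its left, z up, the work surface at z = 0. Lengths are in mm, angles in rad, forces in N, time in s.
With the tool pointing down it reaches from about 350 to 875 mm from the base axis. Payload 4.2 kg.
Tool frame: the origin (TCP) lies midway between the tips of the shut fingers; the grasp point (between the pads) lies 19 mm behind it; z points along the fingers, y is the line along which they close (so a half turn about z gives the same grasp; the last joint's range is limited). The gripper opens to 85 mm and grips with 20 to 120 N. Pads are 22 mm wide; open, the fingers measure 114 mm over their backs; the gripper's body (76 mm by 85 mm) begins 54 mm behind the grasp point. The pads swing forward as they close: fully open they stand 13 mm farther back than shut.
Start: joints at [-0.995, 0.385, 0.008, 0, -1.194, -0.259], TCP at [194.72, -593.872, 231.312] pointing down, gripper open.
Joint ranges: [-3.14, 3.14], [-1.21, 2.06], [-1.07, 1.41], [-3.16, 2.05], [-2.99, -0.16], [-3.1, 3.1]. Speed limits (rad/s): [2.79, 2.79, 3.14, 3.14, 3.14, 3.14].

## Interface

Orientations are given as a unit quaternion [x, y, z, w].
In Python, from bench import sensors, get_image, camera_params, job_done gives the robot as it stands.
- The arm moves only by the tool servo_tool, never from a script. Its argument "motion" is a list of rows, each an object with "travel": the shift along the tool's x, y, z as a fraction of full scale, a list of three; "rot": the turn, a rotation vector about the tool's x, y, z as a fraction of full scale, a list of three; "hand": the opening, from 0 (shut) to 1 (fully open). In form: [{"travel": [x, y, z], "rot": [wx, wy, wz], "hand": hand}, ...]. A call has 1 to 10 rows; each row shifts and turns the commanded pose from where the row before left it, along the tool's axes as they then stand; what a row does not reach is not made up. Full scale, the value 1, is 25 cm for a shift and 360 degrees for a turn. A row lasts 1/12 s, in which the tool goes at most 41.7 mm and 7.16 degrees, less where a joint would pass 70% of its speed; a pose out of reach is approached as far as the arm can. A call with a number of a shift or a turn outside -1 to 1 is refused whole. A call with a gripper value outside its range is refused whole. The fingers move at their own pace and stop on an object; the grip force is fixed at half the most. Time passes only in rows, so rows that do not move let the fingers close. It gives the time, the measured TCP pose, the force, the opening and the grip force at its end, in the units of the state.
- sensors.read_state(): the state, without advancing time (a new reading comes with each control period).
- get_image(name): name is "scene" or "top" or "wrist"; returns (picture, depth): 420x560x3 uint8, red, green, blue; 420x560 float32, mm along the optical axis (not along the pixel's ray), 0 where there is no reading.
- camera_params(name): a dict with "camera_matrix" (3x3 intrinsics, pixels), "R" (3x3) and "t" (3): a world point X has camera coordinates R X + t; the wrist camera has in their place "mount" (4x4, takes a point from camera to tool coordinates, whose origin is the TCP and whose axes are the flange's). Camera axes: x right, y down, z forward; pixel columns grow to the right and rows downward; lengths in mm; the calibration is good to about 2 mm. A picture is of the moment at which its call begins: read the wrist's pose just before it. camera_params takes no time and is no camera call.
- job_done(): hands the job in; it is judged then, once.
The state is a dict: "clock": time; "joints": joint angles; "joint_vel": joint speeds; "joint_efforts": joint torques, N m; "position": TCP position; "ee_rot": TCP orientation; "contact_force": force on the tool from outside, world axes, zero at the start; "wrist_torque": the same for the moment, N m; "gripper_width": finger opening in mm; "grasp_force": force on a finger pad.
Only numpy, scipy, OpenCV 4.12 (cv2) and the standard library are available. Lean on these libraries where they do the work, as an engineer would, in place of code of your own. Each camera call takes 0.05 s, during which the arm holds its last target. There are 200 camera calls.

## Task

Make the can lane ready for the next delivery: on the pantry shelf's rails, slide the divider with the orange handle along its rail until it is level with the green clip fixed on that rail, then let go. Leave the divider with the white handle where it stands.

Things in the scene. Friction and masses are not known exactly. Their poses are not given: they have to be found in the camera images.
- orange_grip (a point): Centre of the divider's upright orange handle, 78 mm above the shelf. Handle 18 mm thick along the rail (point y), 36 mm across it (x); top 18 mm above this point, black carriage block (50 mm along the rail) 36 mm below it. A grey plate 4 mm thick, top 6 mm below this point, reaches 60 mm to +x. z is up. The carriage slides along point y only, with 2 to 3 N, and stays where left.
- orange_divider (a joint): Travel of the orange divider along its rail in m: 0 at one end stop, 0.24 at the other, growing along orange_grip's y. It starts near 0; the green clip lies 70 to 200 mm farther along and at least 40 mm short of the other stop.
- clip_mark (a point): Mark on the centre line of the orange divider's rail, 20 mm above the shelf, straight across from the middle of the green plastic clip. The clip (14 mm along the rail, 26 mm high) is fixed on the rail foot's near edge, 27 to 63 mm from the centre line on the -x side, clear of the carriage. Axes as orange_grip, which stands straight above this point when the divider is on the mark.
- white_grip (a point): The same point on the other divider: alike, but with a white handle, on its own rail running roughly parallel, 140 to 200 mm away (rails 340 mm long, 70 mm wide; which one is nearer the robot varies). It slides as easily; leave it alone.

How it is judged:
By the outcome, as a careful person would: the job done as asked, in the order asked, and still so for the second after the job is handed in, with the robot touching nothing.
It also fails if it takes over 32 s, if anything falls off the work surface, if the arm or the gripper's body presses on something with over 40 N, if the wrist force passes 120 N, or if a joint passes its speed limit or range.

## Working session

There is one attempt and no reset: what is moved stays moved. The work goes in short steps, Python scripts to look and compute and a tool call to move; the robot and the scene stay as the last step left them, time stands still between calls to the robot, and variables do not carry over. Pictures are saved under pics/ and viewed, at most 10 in all, crops included, and the job is handed in when it is done.

Besides the shell and the picture viewer there is one more tool, called as name(argument=value, ...), one argument or row to a line, values as JSON. servo_tool: Moves the arm, as the interface text tells. Its arguments: {"type":"object","properties":{"motion":{"type":"array"}},"required":["motion"]}

```bash
mkdir -p pics; cat > h.py <<'E'
import numpy as np,cv2
from bench import sensors,get_image,camera_params,job_done
def cloud(n):
    im,d=get_image(n);p=camera_params(n);K=np.array(p["camera_matrix"]);R=np.array(p["R"]);t=np.array(p["t"])
    v,u=np.mgrid[:d.shape[0],:d.shape[1]]
    c=np.stack([(u-K[0,2])/K[0,0]*d,(v-K[1,2])/K[1,1]*d,d],-1)
    w=(c-t)@R   # R^T (c-t)
    w[d==0]=np.nan
    return im,d,w
E
python3 - <<'E'
from h import *
for n in("top","scene"):
    im,d,w=cloud(n); cv2.imwrite(f"pics/{n}.png",im[...,::-1]); np.savez(f"{n}.npz",im=im,w=w)
    hsv=cv2.cvtColor(im,cv2.COLOR_RGB2HSV); H,S,V=[hsv[...,i].astype(int) for i in range(3)]
    for nm,m in(("orange",(H>5)&(H<20)&(S>150)&(V>120)),("green",(H>40)&(H<85)&(S>100)&(V>50))):
        k,l,st,c=cv2.connectedComponentsWithStats(m.astype(np.uint8))
        for i in range(1,k):
            if st[i,4]>15: 
                q=w[l==i]; print(n,nm,st[i],c[i].round(1),np.nanmedian(q,0).round(1),np.nanpercentile(q,[3,97],axis=0).round(0).tolist())
E
```

```text
top orange [485  29   7   6  16] [487.   31.4] [ 896.8 -439.7   54.7] [[892.0, -448.0, 54.0], [903.0, -437.0, 57.0]]
top orange [489  29  12  10  37] [495.1  33. ] [ 894.2 -456.5   55.4] [[884.0, -465.0, 54.0], [904.0, -445.0, 57.0]]
top orange [485  40  14  17  56] [490.5  46.8] [ 866.2 -442.6   55.1] [[848.0, -458.0, 54.0], [875.0, -437.0, 57.0]]
top orange [509  42   8   6  17] [512.4  44.6] [ 869.6 -485.9   55.7] [[865.0, -492.0, 53.0], [874.0, -479.0, 58.0]]
top orange [491  50  17   7  35] [499.8  52.2] [ 854.2 -460.6   55.4] [[846.0, -473.0, 53.0], [858.0, -446.0, 57.0]]
top orange [309 138  10  18 147] [313.4 146.7] [ 645.8 -104.6   95.4] [[631.0, -112.0, 94.0], [660.0, -98.0, 98.0]]
top green [244 181   8  17 114] [247.4 189.3] [586.7  12.8  21.5] [[571.0, 5.0, 10.0], [603.0, 20.0, 26.0]]
scene orange [238 250  20  21 311] [247.5 260.2] [ 651.5 -107.    96. ] [[633.0, -115.0, 94.0], [666.0, -99.0, 97.0]]
scene green [332 260  16  26 260] [339.4 272.8] [593.2  10.3  21.1] [[575.0, 4.0, 11.0], [606.0, 17.0, 26.0]]
```

View pics/top.png

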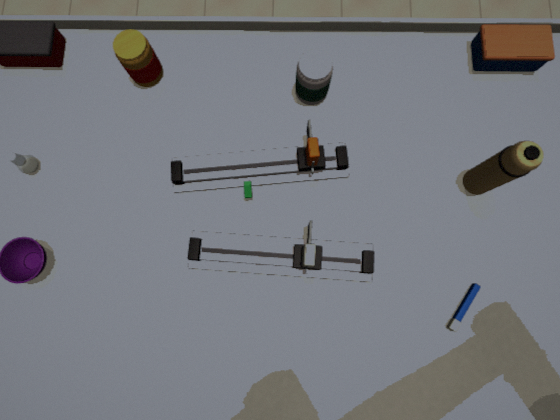

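View pics/scene.png

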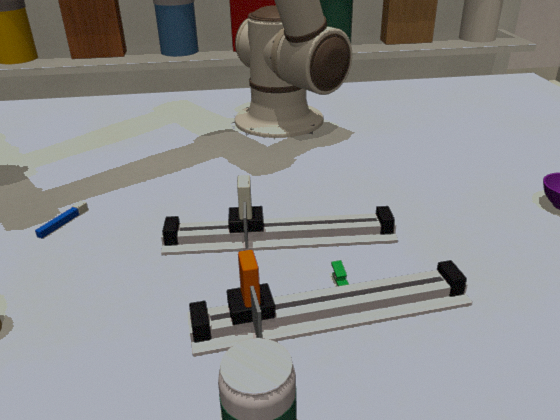

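The top view shows the orange handle at pixel (313,147), on the far rail. The green clip is at (247,189) and the white handle at (310,255), on the near rail. Next I'll get the rail direction.

```bash
python3 - <<'E'
from h import *
from scipy.spatial.transform import Rotation as Ro
s=sensors.read_state(); R=Ro.from_quat(s["ee_rot"]).as_matrix(); print(s["position"],R.round(3).tolist(),s["clock"])
for n in("top","scene"):
    z=np.load(n+".npz"); im,w=z["im"],z["w"]; dark=(im.max(-1)<70)&(w[...,2]>22)&(w[...,2]<60)&(w[...,0]>560)&(w[...,0]<740)&(abs(w[...,1]+20)<220)
    k,l,st,c=cv2.connectedComponentsWithStats(dark.astype(np.uint8))
    for i in range(1,k):
        if st[i,4]>40:
            q=w[l==i]; top=q[q[:,2]>np.percentile(q[:,2],90)-3]
            print(n,c[i].round(),st[i,4],top.mean(0).round(1),((top.min(0)+top.max(0))/2).round(1))
    # light foot points edge fit: height 3..20 slab near orange rail
    hsv=cv2.cvtColor(im,cv2.COLOR_RGB2HSV)
    m=(w[...,2]>4)&(w[...,2]<20)&(w[...,0]>590)&(w[...,0]<720)&(abs(w[...,1]+20)<180)
    q=w[m]; print(n,m.sum(),np.percentile(q[:,2],[10,50,90]).round(1)); 
    (c0,sz,a)=cv2.minAreaRect(q[:,:2].astype(np.float32)); print(c0,sz,a)
E
```

```text
[ 194.52783315 -593.41363984  230.35434716] [[-0.95, -0.311, -0.001], [-0.311, 0.95, 0.002], [0.0, 0.002, -1.0]] 0.1
top [310. 160.] 435 [ 641.6 -103.    43.5] [ 645.1 -104.1   50.4]
top [342. 156.] 216 [ 651.9 -163.8   31.6] [ 652.2 -163.1   32.2]
top [176. 171.] 235 [618.4 147.2  31.9] [618.1 147.3  32.4]
top 3601 [ 4.8  7.1 19.5]
(645.1634521484375, -7.5617828369140625) (102.12650299072266, 341.2471923828125) 8.605424880981445
scene [451. 274.] 479 [623.5 144.9  32.2] [622.3 145.3  32.1]
scene [251. 308.] 1244 [ 658.7 -107.6   43.3] [ 668.2 -106.3   50.2]
scene [199. 317.] 498 [ 657.6 -165.7   32. ] [ 656.7 -165.6   32. ]
scene 6636 [ 5.6  7.8 19.6]
(633.411865234375, -10.909591674804688) (82.14614868164062, 338.44024658203125) 6.050473213195801
```

servo_tool(
  motion=[
    {"travel": [0,0,0],"rot": [0,0,0.0165],"hand": 1},
    {"travel": [0,0,0],"rot": [0,0,0.0166],"hand": 1},
    {"travel": [-0.1,0.087,0],"rot": [0,0,0],"hand": 1},
    {"travel": [-0.1,0.087,0],"rot": [0,0,0],"hand": 1},
    {"travel": [-0.1,0.087,0],"rot": [0,0,0],"hand": 1},
    {"travel": [-0.1,0.087,0],"rot": [0,0,0],"hand": 1},
    {"travel": [-0.1,0.087,0],"rot": [0,0,0],"hand": 1},
    {"travel": [-0.1,0.087,0],"rot": [0,0,0],"hand": 1},
    {"travel": [-0.1,0.087,0],"rot": [0,0,0],"hand": 1},
    {"travel": [-0.1,0.087,0],"rot": [0,0,0],"hand": 1},
  ],
)

```text
clock: 0.93
position: [375.3, -397.6, 230.9]
ee_rot: [-0.054, 0.999, 0.0, -0.0]
contact_force: [1.0, -0.4, 0.4]
gripper_width: 85.7
grasp_force: 0.0
```

servo_tool(
  motion=[
    {"travel": [-0.1,0.087,0],"rot": [0,0,0],"hand": 1},
    {"travel": [-0.1,0.087,0],"rot": [0,0,0],"hand": 1},
    {"travel": [-0.1,0.087,0],"rot": [0,0,0],"hand": 1},
    {"travel": [-0.1,0.087,0],"rot": [0,0,0],"hand": 1},
    {"travel": [-0.1,0.087,0],"rot": [0,0,0],"hand": 1},
    {"travel": [-0.1,0.087,0],"rot": [0,0,0],"hand": 1},
    {"travel": [-0.1,0.087,0],"rot": [0,0,0],"hand": 1},
    {"travel": [-0.1,0.087,0],"rot": [0,0,0],"hand": 1},
    {"travel": [-0.1,0.087,0],"rot": [0,0,0],"hand": 1},
    {"travel": [0,0,0],"rot": [0,0,0],"hand": 1},
  ],
)

```text
clock: 1.77
position: [580.2, -176.5, 230.2]
ee_rot: [-0.057, 0.998, 0.0, 0.0]
contact_force: [0.0, -1.2, -0.2]
gripper_width: 85.4
grasp_force: 0.0
```

servo_tool(
  motion=[
    {"travel": [-0.1,0.084,0],"rot": [0,0,0],"hand": 1},
    {"travel": [-0.1,0.083,0],"rot": [0,0,0],"hand": 1},
    {"travel": [-0.1,0.083,0],"rot": [0,0,0],"hand": 1},
    {"travel": [0,0,0],"rot": [0,0,0],"hand": 1},
    {"travel": [0,0,0],"rot": [0,0,0],"hand": 1},
  ],
)

```text
clock: 2.18
position: [645.1, -108.8, 229.9]
ee_rot: [-0.055, 0.998, 0.0, -0.001]
contact_force: [-0.1, -0.3, -0.6]
gripper_width: 85.6
grasp_force: 0.0
```

```bash
cat >> h.py <<'E'
from scipy.spatial.transform import Rotation as Ro
def wrist(fn):
    s=sensors.read_state(); im,d=get_image("wrist");p=camera_params("wrist");K=np.array(p["camera_matrix"]);M=np.array(p["mount"])
    v,u=np.mgrid[:d.shape[0],:d.shape[1]]
    c=np.stack([(u-K[0,2])/K[0,0]*d,(v-K[1,2])/K[1,1]*d,d],-1)
    T=c@M[:3,:3].T+M[:3,3]
    w=T@Ro.from_quat(s["ee_rot"]).as_matrix().T+s["position"]
    T[d==0]=np.nan; w[d==0]=np.nan
    cv2.imwrite(fn,im[...,::-1]); print("pos",np.round(s["position"],1),np.round(s["ee_rot"],4),s["clock"])
    hsv=cv2.cvtColor(im,cv2.COLOR_RGB2HSV); H,S,V=[hsv[...,i].astype(int) for i in range(3)]
    for nm,m in(("orange",(H>5)&(H<20)&(S>150)&(V>120)),("green",(H>40)&(H<85)&(S>100)&(V>50))):
        k,l,st,cc=cv2.connectedComponentsWithStats(m.astype(np.uint8))
        for i in range(1,k):
            if st[i,4]>60:
                q=w[l==i];t=T[l==i]; zt=np.nanpercentile(q[:,2],95); sel=abs(q[:,2]-zt)<3
                print(nm,st[i],"z",zt.round(1),"top world",np.nanmedian(q[sel],0).round(1),"tool",np.nanmedian(t[sel],0).round(1),"tool ext",np.nanpercentile(t[sel],[2,98],axis=0).round(1).tolist())
                (r,sz,a)=cv2.minAreaRect(q[sel][:,:2].astype(np.float32)); print("  rect",np.round(r,1),np.round(sz,1),round(a,1))
    return im,d,w,T
E
python3 -c "
from h import *
wrist('pics/w1.png')"
```

```text
pos [ 645.1 -108.8  229.9] [-5.530e-02  9.985e-01  1.000e-04 -1.100e-03] 2.1833
orange [271 187  14  31 380] z 98.2 top world [ 647.1 -107.7   97.2] tool [ -2.4   0.6 132.8] tool ext [[-17.8, -5.3, 131.6], [11.8, 6.6, 134.3]]
  rect [ 647.4 -107.4] [31.1 12.8] 6.1
orange [  0 313  15  44 456] z 58.4 top world [ 884.2 -440.9   57.2] tool [-201.3 -356.3  172.2] tool ext [[-228.2, -369.2, 170.7], [-164.5, -348.7, 173.6]]
  rect [ 879.9 -439.9] [18.6 69.9] 81.4
green [373 134  17  29 296] z 27.2 top world [578.7   8.6  25.8] tool [ 53.  123.9 204.3] tool ext [[43.9, 117.9, 202.3], [58.7, 130.1, 205.8]]
  rect [581.1   9.1] [17.1 12.8] 6.5
```

View pics/w1.png

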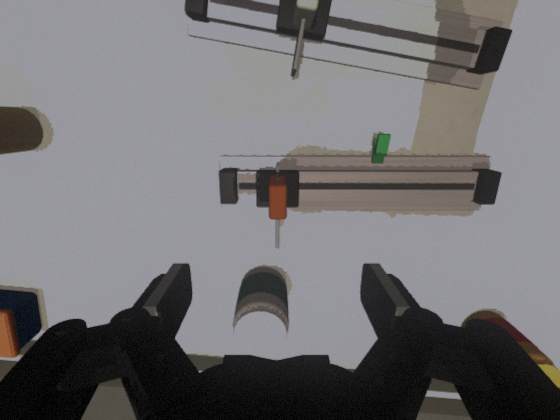

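The wrist view shows the handle at (278,198), nearly under the tool, and the clip at (381,147). The offset along the rail is 123 mm, which matches the top and scene cameras. I'll descend and grip.

servo_tool(
  motion=[
    {"travel": [-0.01,0.002,0.11],"rot": [0,0,0],"hand": 1},
    {"travel": [0,0,0.11],"rot": [0,0,0],"hand": 1},
    {"travel": [0,0,0.11],"rot": [0,0,0],"hand": 1},
    {"travel": [0,0,0.11],"rot": [0,0,0],"hand": 1},
    {"travel": [0,0,0.11],"rot": [0,0,0],"hand": 1},
    {"travel": [0,0,0.11],"rot": [0,0,0],"hand": 1},
    {"travel": [0,0,0],"rot": [0,0,0],"hand": 1},
    {"travel": [0,0,0],"rot": [0,0,0],"hand": 1},
  ],
)

```text
clock: 2.9
position: [645.7, -110.3, 65.5]
ee_rot: [-0.054, 0.999, -0.0, -0.002]
contact_force: [0.3, -0.7, 0.7]
gripper_width: 85.6
grasp_force: 0.0
```

servo_tool(
  motion=[
    {"travel": [0,0,0],"rot": [0,0,0],"hand": 0.1},
    {"travel": [0,0,0],"rot": [0,0,0],"hand": 0.1},
    {"travel": [0,0,0],"rot": [0,0,0],"hand": 0.1},
    {"travel": [0,0,0],"rot": [0,0,0],"hand": 0.1},
    {"travel": [0,0,0],"rot": [0,0,0],"hand": 0.1},
    {"travel": [0,0,0],"rot": [0,0,0],"hand": 0.1},
    {"travel": [0,0,0],"rot": [0,0,0],"hand": 0.1},
    {"travel": [0,0,0],"rot": [0,0,0],"hand": 0.1},
  ],
)

```text
clock: 3.57
position: [647.6, -108.9, 67.4]
ee_rot: [-0.055, 0.999, -0.0, 0.001]
contact_force: [-2.0, 1.3, 6.3]
gripper_width: 16.9
grasp_force: 59.8
```

servo_tool(
  motion=[
    {"travel": [0,0.03,0],"rot": [0,0,0],"hand": 0.1},
    {"travel": [0,0.06,0],"rot": [0,0,0],"hand": 0.1},
    {"travel": [0,0.07,0],"rot": [0,0,0],"hand": 0.1},
    {"travel": [0,0.07,0],"rot": [0,0,0],"hand": 0.1},
    {"travel": [0,0.07,0],"rot": [0,0,0],"hand": 0.1},
    {"travel": [0,0.07,0],"rot": [0,0,0],"hand": 0.1},
    {"travel": [0,0.07,0],"rot": [0,0,0],"hand": 0.1},
    {"travel": [0,0.04,0],"rot": [0,0,0],"hand": 0.1},
    {"travel": [0,0,0],"rot": [0,0,0],"hand": 0.1},
    {"travel": [0,0,0],"rot": [0,0,0],"hand": 0.1},
  ],
)

```text
clock: 4.4
position: [634.5, 11.5, 67.3]
ee_rot: [-0.055, 0.998, 0.0, 0.001]
contact_force: [-2.7, 1.0, 6.2]
gripper_width: 16.5
grasp_force: 59.9
```

```bash
python3 - <<'E'
from h import *
im,d,w,T=wrist('pics/w2.png')
for n in("top","scene"):
    im,d,w=cloud(n); cv2.imwrite(f"pics/{n}2.png",im[...,::-1])
    hsv=cv2.cvtColor(im,cv2.COLOR_RGB2HSV); H,S,V=[hsv[...,i].astype(int) for i in range(3)]
    for nm,m in(("orange",(H>5)&(H<20)&(S>150)&(V>100)),("green",(H>40)&(H<85)&(S>100)&(V>50))):
        k,l,st,c=cv2.connectedComponentsWithStats(m.astype(np.uint8))
        for i in range(1,k):
            if st[i,4]>15 and st[i,0]<450: q=w[l==i]; print(n,nm,st[i],np.nanmedian(q,0).round(1))
E
```

```text
pos [634.5  11.5  67.3] [-5.510e-02  9.985e-01  1.000e-04  6.000e-04] 4.4
orange [260 302  34  25 736] z 97.9 top world [644.2  12.1  97. ] tool [ -9.8  -0.5 -29.6] tool ext [[-16.3, -7.8, -30.8], [-3.7, 6.9, -28.6]]
  rect [644.4  12.2] [14.  15.6] 9.5
green [273 143  22  49 854] z 27.1 top world [578.4   9.6  25.7] tool [55.9  4.  41.5] tool ext [[47.4, -1.7, 39.3], [61.5, 10.2, 43.1]]
  rect [580.6   9.8] [16.5 12.9] 6.0
top green [244 182   8  16 108] [585.9  12.8  21.9]
scene orange [113  31  10  25  89] [-584.  -428.3   46.1]
scene orange [418  32   8   9  16] [-582.4  540.1   34. ]
scene orange [347 235  16  55 574] [652.4  10.5  87. ]
scene green [332 261   7  12  46] [584.3   5.3  24. ]
scene green [222 407  13  13  43] [ 821.4 -135.9   65.1]
scene green [275 408  19  12  78] [827.2 -87.9  63.8]
```

View pics/w2.png

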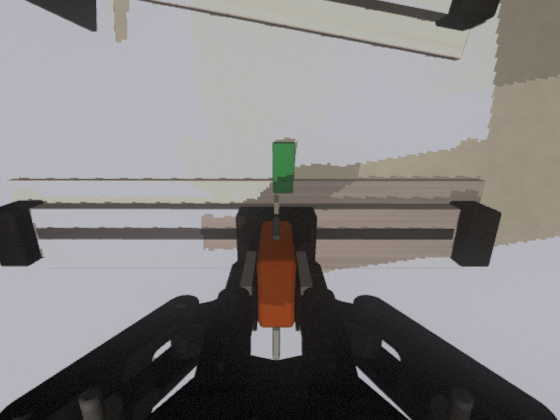

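The clip at (284,167) is 4 to 4.5 mm farther along the rail than the gripped handle at (277,273). I'll nudge the divider by that much and check.

servo_tool(
  motion=[
    {"travel": [0,0.009,0],"rot": [0,0,0],"hand": 0.1},
    {"travel": [0,0.008,0],"rot": [0,0,0],"hand": 0.1},
    {"travel": [0,0,0],"rot": [0,0,0],"hand": 0.1},
    {"travel": [0,0,0],"rot": [0,0,0],"hand": 0.1},
    {"travel": [0,0,0],"rot": [0,0,0],"hand": 0.1},
  ],
)

```text
clock: 4.97
position: [634.2, 14.5, 67.3]
ee_rot: [-0.055, 0.999, -0.0, 0.001]
contact_force: [-0.9, -0.4, 6.1]
gripper_width: 17.4
grasp_force: 59.9
```

```bash
python3 -c "
from h import *
wrist('pics/w3.png')"
```

```text
pos [634.2  14.5  67.3] [-5.460e-02  9.985e-01 -2.000e-04  6.000e-04] 4.9667
orange [259 303  35  24 724] z 97.9 top world [644.1  15.3  97. ] tool [-10.   -0.5 -29.6] tool ext [[-16.2, -7.9, -30.8], [-4.2, 6.9, -28.6]]
  rect [644.  15.] [13.5 15.8] 5.8
green [269 143  21  49 909] z 27.0 top world [578.7   9.7  25.6] tool [55.8  1.4 41.7] tool ext [[47.4, -4.8, 39.6], [61.7, 7.6, 43.2]]
  rect [580.6  10. ] [16.5 12.6] 5.7
```

servo_tool(
  motion=[
    {"travel": [0,0.007,0],"rot": [0,0,0],"hand": 0.1},
    {"travel": [0,0,0],"rot": [0,0,0],"hand": 0.1},
    {"travel": [0,0,0],"rot": [0,0,0],"hand": 0.1},
    {"travel": [0,0,0],"rot": [0,0,0],"hand": 0.1},
    {"travel": [0,0,0],"rot": [0,0,0],"hand": 0.1},
  ],
)

```text
clock: 5.43
position: [634.0, 16.1, 67.4]
ee_rot: [-0.055, 0.999, -0.0, 0.001]
contact_force: [-1.3, -0.9, 5.8]
gripper_width: 17.2
grasp_force: 59.9
```

```bash
python3 -c "
from h import *
wrist('pics/w4.png')"
```

```text
pos [634.   16.1  67.4] [-5.460e-02  9.985e-01 -3.000e-04  6.000e-04] 5.4333
orange [259 303  35  24 726] z 97.9 top world [643.8  16.9  97.1] tool [ -9.9  -0.5 -29.7] tool ext [[-16.2, -7.9, -30.8], [-4.0, 6.9, -28.6]]
  rect [643.8  16.6] [15.  15.6] 4.6
green [266 143  21  49 888] z 26.9 top world [578.9   9.4  25.6] tool [55.7 -0.4 41.6] tool ext [[46.8, -6.7, 39.6], [61.4, 5.8, 43.3]]
  rect [581.    9.8] [17.2 12.7] 7.1
```

Aligned to about 0.1 mm. I'll release and rise.

servo_tool(
  motion=[
    {"travel": [0,0,0],"rot": [0,0,0],"hand": 1},
    {"travel": [0,0,0],"rot": [0,0,0],"hand": 1},
    {"travel": [0,0,0],"rot": [0,0,0],"hand": 1},
    {"travel": [0,0,0],"rot": [0,0,0],"hand": 1},
    {"travel": [0,0,0],"rot": [0,0,0],"hand": 1},
    {"travel": [0,0,0],"rot": [0,0,0],"hand": 1},
    {"travel": [0,0,0],"rot": [0,0,0],"hand": 1},
    {"travel": [0,0,0],"rot": [0,0,0],"hand": 1},
  ],
)

```text
clock: 6.15
position: [633.5, 16.1, 66.2]
ee_rot: [-0.054, 0.999, -0.0, -0.0]
contact_force: [-0.0, 0.2, -0.2]
gripper_width: 85.5
grasp_force: 0.0
```

servo_tool(
  motion=[
    {"travel": [0,0,-0.06],"rot": [0,0,0],"hand": 1},
    {"travel": [0,0,-0.1],"rot": [0,0,0],"hand": 1},
    {"travel": [0,0,-0.12],"rot": [0,0,0],"hand": 1},
    {"travel": [0,0,-0.12],"rot": [0,0,0],"hand": 1},
    {"travel": [0,0,-0.12],"rot": [0,0,0],"hand": 1},
    {"travel": [0,0,-0.12],"rot": [0,0,0],"hand": 1},
    {"travel": [0,0,0],"rot": [0,0,0],"hand": 1},
    {"travel": [0,0,0],"rot": [0,0,0],"hand": 1},
    {"travel": [0,0,0],"rot": [0,0,0],"hand": 1},
  ],
)

```text
clock: 6.9
position: [633.1, 16.2, 225.9]
ee_rot: [-0.054, 0.999, 0.0, -0.0]
contact_force: [-0.8, 0.8, -0.2]
gripper_width: 85.3
grasp_force: 0.0
```

```bash
python3 -c "
from h import *
wrist('pics/w5.png')"
```

```text
pos [633.1  16.2 225.9] [-5.420e-02  9.985e-01  3.000e-04 -4.000e-04] 6.9
orange [269 187  14  31 356] z 98.1 top world [633.6  15.4  97.1] tool [ -0.3  -1.4 128.8] tool ext [[-15.5, -7.1, 127.5], [13.5, 4.5, 130.2]]
  rect [634.3  15.4] [30.4 12.8] 6.7
green [271 133  11  28 301] z 27.0 top world [579.   10.   25.9] tool [ 54.5  -0.3 200.1] tool ext [[46.0, -6.1, 198.2], [60.2, 5.4, 201.8]]
  rect [581.   10.3] [15.9 11.6] 6.0
```

View pics/w5.png

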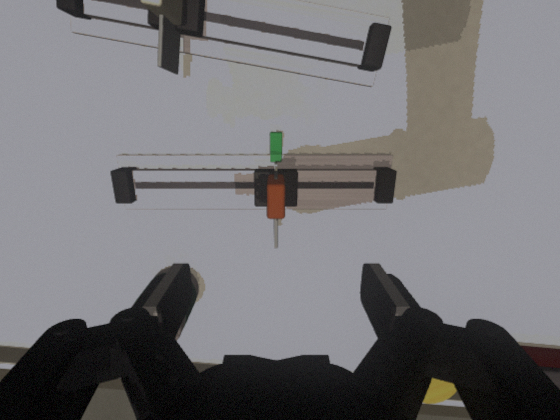

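The handle at (276,197) and carriage at (276,187) are level with the clip at (276,147), within about 1 mm. The white divider's carriage is still in its place.

```bash
python3 -c "
from h import *
print(job_done())"
```

```text
the job is handed in; nothing more can be done
None
```

The orange divider now stands level with the green clip, to about 1 mm by the wrist camera. It is released with the arm clear above it, the white divider was left alone, and the job is handed in at about 7 s.

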